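# Load the shuttle and run it to its index mark

### The job

Two filter cartridges stand on the bench: deal them out to the shuttle carriage on the slide, standing upright, one in each of its two trays. Then slide the loaded carriage slowly and smoothly along its rail until its pointer stands tip to tip with the pointed index mark, with both cartridges still upright in their trays, and let go. Leave the other things on the bench where they are.

Things in the scene. Friction and masses are not known exactly. Their poses are not given: they have to be found in the camera images.
- cartridge_a: cream filter cartridge like a small tumbler with a dark O-ring near the top, 72 mm tall, 41 mm diameter at the body (45 mm at the ring), 45 g; stands upright on the bench, on the robot's left, in front of a fixed grey drawer cabinet (205 mm tall, filling x 0.55 to 0.78, y 0.14 to 0.36 m: carry round its front, not over or into it); origin at the centre of its underside, z up
- cartridge_b: a second cartridge, the same in every way; the two may go in either tray
- slide_base: fixed shuttle slide: aluminium base plate 130 x 400 x 8 mm with a steel rail along its y axis; origin on the bench under the middle of the rail; x points across the rail away from the robot, y along the rail to the robot's left, z up; it may stand turned a little on the bench
- carriage (a joint): travel of the carriage along the rail, in m: 0 at the left end of the rail, growing as it slides to the right (along -y of slide_base), hard end at 0.23. It starts near the left end, the mark is to its right. The carriage (0.6 kg) has no detent at the mark: it stays where it is left, about 2 N moves it. Its deck is 80 mm across the rail by 226 mm along it, deck top 42 mm above the bench
- paddle_grip (a point): grip point of the upright black paddle in the middle of the carriage, between the trays: 14 mm thick across the rail, 30 mm wide along the rail, this point 108 mm above the bench and the paddle's top at 125 mm; axes as slide_base, so gripping it from above with the fingers closing along x keeps them clear of the cartridges
- tray_left (a point): centre of the inner floor of the left grey tray on the carriage, 75 mm to the left of the paddle, 45 mm above the bench; inside 70 mm across the rail by 64 mm along it, wall 3 mm thick whose rim stands 14 mm above the floor; axes as slide_base
- tray_right (a point): the same for the right tray, 75 mm to the right of the paddle
- carriage_tip (a point): tip of the steel pointer cone at the middle of the carriage's robot-side edge, pointing at the robot, 38 mm above the bench; moves with the carriage; axes as slide_base
- index_tip (a point): tip of the index mark: a steel cone on a small dark block (22 x 30 mm, 46 mm tall in all) clamped to the base plate on the robot's side of the carriage, fixed, pointing away from the robot; axes as slide_base. When the carriage stands on the mark the two tips face each other 4 mm apart
- ring_gauge: bystander: steel ring with a dark stub handle, 62 x 129 x 14 mm, lying loose in front of the slide; leave alone
- marker: bystander: dark blue felt marker, 131 x 20 mm, lying loose in front of the slide; leave alone
- spare_bottle: bystander: blue bottle, 63 mm diameter, 175 mm tall, standing loose behind the slide; leave alone

How it is judged:
By the outcome, as a careful person would: the job done as asked, in the order asked, and still so for the second after the job is handed in, with the robot touching nothing.
It also fails if it takes over 69 s, if anything falls off the work surface, if the arm or the gripper's body presses on something with over 40 N, if the wrist force passes 120 N, or if a joint passes its speed limit or range.

### The arm

A 6-joint arm with a two-finger parallel gripper is mounted at the origin on the work surface; the furniture and walls round the work are solid. World frame = base frame: x ahead of the robot, y to its left, z up, the work surface at z = 0. Lengths are in mm, angles in rad, forces in N, time in s.
With the tool pointing down it reaches from about 300 to 825 mm from the base axis. Payload 5.4 kg.
Tool frame: the origin (TCP) lies midway between the tips of the shut fingers; the grasp point (between the pads) lies 19 mm behind it; z points along the fingers, y is the line along which they close (so a half turn about z gives the same grasp; the last joint's range is limited). The gripper opens to 92 mm and grips with 3 to 60 N. Pads are 20 mm wide; open, the fingers measure 128 mm over their backs; the gripper's body (75 mm by 189 mm) begins 69 mm behind the grasp point.
Start: joints at [-0.21, 0.158, 1.597, -0, 1.386, -0.21], TCP at [574.984, -0.018, 214.601] pointing down, gripper open.
Joint ranges: [-2.91, 2.91], [-0.94, 2.29], [0.18, 2.7], [-1.29, 4.43], [0.17, 2.64], [-3, 3]. Speed limits (rad/s): [2.57, 2.57, 3.14, 3.14, 3.14, 3.14].

### API

Orientations are given as a unit quaternion [x, y, z, w].
In Python, from rig import r gives the robot as it stands. The module is installed in compiled form; this text tells all that it offers.
- The arm moves only by the tool jog_arm, never from a script. Its argument "commands" is a list of rows, each a list of 7 numbers: the shift along the world's x, y, z in mm, then the turn, a rotation vector about the world's x, y, z in degrees, then the opening, from 0 (shut) to 1 (fully open). In form: [[x, y, z, ax, ay, az, claw], ...]. A call has 1 to 20 rows; each row shifts and turns the commanded pose from where the row before left it; what a row does not reach is not made up. A row lasts 1/10 s, in which the tool goes at most 50 mm and 8.59 degrees, less where a joint would pass 70% of its speed; a pose out of reach is approached as far as the arm can. A call with a gripper value outside its range is refused whole. The fingers move at their own pace and stop on an object; the grip force is fixed at half the most. Time passes only in rows, so rows that do not move let the fingers close. It gives the time, the measured TCP pose, the force, the opening and the grip force at its end, in the units of the state.
- r.read_state(): the state, without advancing time (a new reading comes with each control period).
- r.get_image(name): name is "scene" or "side" or "wrist"; returns the picture (384x512x3 uint8, blue, green, red); there is no depth.
- r.calibration(name): a dict with "fx", "fy", "cx", "cy" (pixels), "extrinsics" (4x4, takes a point from camera to world coordinates); the wrist camera has in their place "hand_eye" (4x4, takes a point from camera to tool coordinates, whose origin is the TCP and whose axes are the flange's). Camera axes: x right, y up, looking along -z (the intrinsics and any distortion apply to the point x, -y, -z); pixel columns grow to the right and rows downward; lengths in mm; the calibration is good to about 2 mm. A picture is of the moment at which its call begins: read the wrist's pose just before it. calibration takes no time and is no camera call.
- r.close_job(): hands the job in; it is judged then, once.
The state is a dict: "clock": time; "qpos": joint angles; "qd": joint speeds; "effort": joint torques, N m; "ee_pos": TCP position; "eef_rot": TCP orientation; "wrist_force": force on the tool from outside, world axes, zero at the start; "moment": the same for the moment, N m; "finger_gap": opening from 0.0 (shut) to 1.0 (fully open); "finger_force": force on a finger pad.
Only numpy, scipy, OpenCV 4.12 (cv2) and the standard library are available. Lean on these libraries where they do the work, as an engineer would, in place of code of your own. Each camera call takes 0.05 s, during which the arm holds its last target. There are 200 camera calls.

## Working session

There is one attempt and no reset: what is moved stays moved. The work goes in short steps, Python scripts to look and compute and a tool call to move; the robot and the scene stay as the last step left them, time stands still between calls to the robot, and variables do not carry over. Pictures are saved under pics/ and viewed, at most 10 in all, crops included, and the job is handed in when it is done.

Besides the shell and the picture viewer there is one more tool, called after ">>>" as name(argument=value, ...) on one line, values as JSON. jog_arm: Moves the arm, as the interface text tells. Its arguments: {"type":"object","properties":{"commands":{"type":"array","items":{"type":"array","items":{"type":"number"}}}},"required":["commands"]}

```bash
mkdir -p pics
python3 - <<'E'
from rig import r
import cv2,numpy as np
a=r.get_image("scene");b=r.get_image("side")
np.save('a.npy',a);np.save('b.npy',b)
cv2.imwrite('pics/s1.png',cv2.resize(a,(800,600),interpolation=cv2.INTER_CUBIC))
cv2.imwrite('pics/s2.png',cv2.resize(b,(800,600),interpolation=cv2.INTER_CUBIC))
np.set_printoptions(precision=4,suppress=True)
for n in("scene","side","wrist"):print(n,r.calibration(n))
print(r.read_state())
E
```

```text
scene {'fx': 411.10294049057313, 'fy': 411.10294049057313, 'cx': 255.28581635424774, 'cy': 190.36772273482, 'extrinsics': array([[   0.8517,    0.2616,   -0.4542,   69.1241],
       [  -0.5241,    0.4151,   -0.7437, -800.1678],
       [  -0.006 ,    0.8714,    0.4906,  631.4305],
       [   0.    ,    0.    ,    0.    ,    1.    ]])}
side {'fx': 389.36751614348174, 'fy': 389.36751614348174, 'cx': 251.54020574455814, 'cy': 191.4380097369134, 'extrinsics': array([[    0.9671,     0.1175,    -0.2257,   272.9433],
       [   -0.2543,     0.4671,    -0.8469, -1044.6838],
       [    0.0059,     0.8764,     0.4816,   697.8103],
       [    0.    ,     0.    ,     0.    ,     1.    ]])}
wrist {'fx': 273.88640472104237, 'fy': 273.88640472104237, 'cx': 258.4059791753806, 'cy': 188.89478181877143, 'hand_eye': array([[  -0.0008,    0.9555,    0.295 ,   84.0817],
       [   1.    ,    0.0006,    0.0007,    0.7306],
       [   0.0005,    0.295 ,   -0.9555, -172.1163],
       [   0.    ,    0.    ,    0.    ,    1.    ]])}
{'clock': 0.1, 'qpos': array([-0.2101,  0.159 ,  1.5981, -0.    ,  1.3862, -0.2101]), 'qd': array([-0.    , -0.0003, -0.0032,  0.0021,  0.0006, -0.0012]), 'effort': array([  0.0005, -38.6502, -32.2961,   0.0703,   0.0339,  -0.    ]), 'ee_pos': array([574.4391,   0.106 , 213.7387]), 'eef_rot': array([ 0.7071,  0.7071, -0.0005, -0.0007]), 'wrist_force': array([ 0.386 , -0.0775, -0.515 ]), 'moment': array([ 0.0032, -0.0096,  0.0132]), 'finger_force': 0.0, 'finger_gap': 1.0007775480580685}
```

View pics/s1.png

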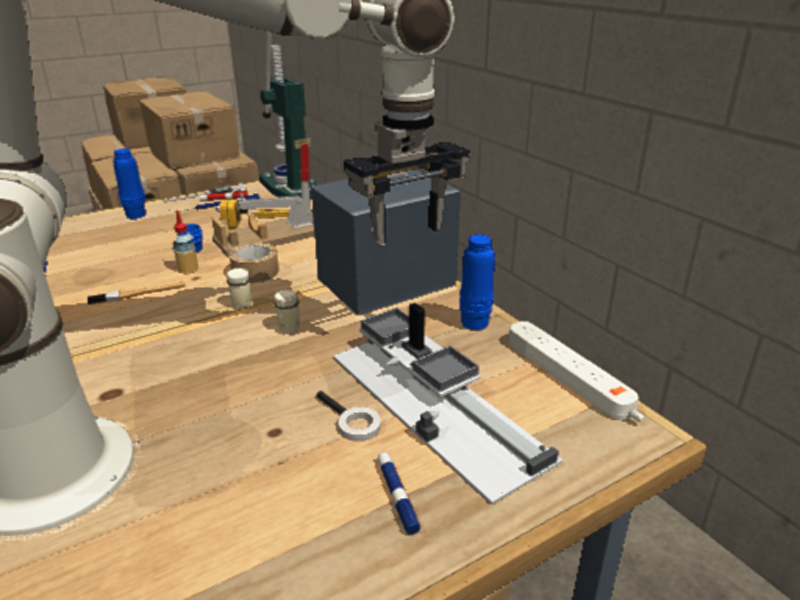

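View pics/s2.png

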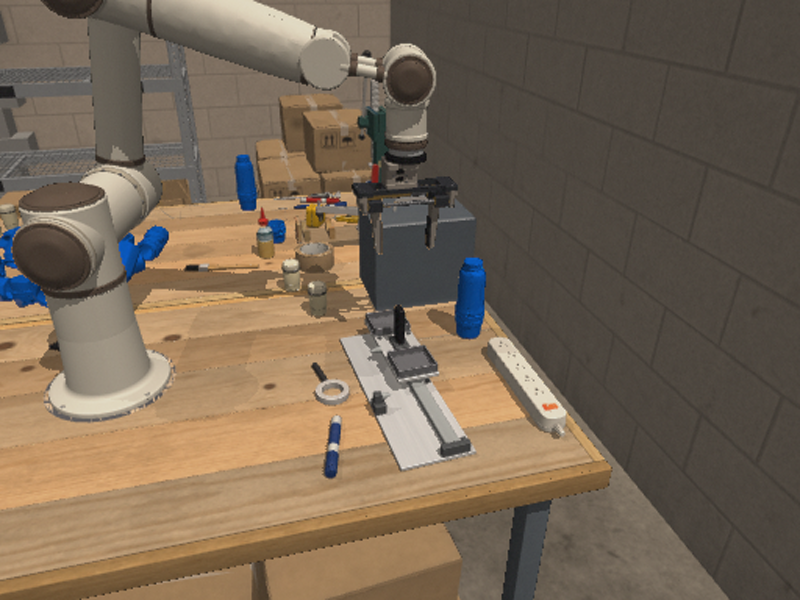

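The scene view shows the cartridges at about (238,288) and (288,312), the paddle top at (416,307), and the index block at (428,425). The side view shows the cartridges at (290,275) and (317,299), and the paddle top at (399,308).

```bash
cat > h.py <<'E'
import numpy as np,cv2
from rig import r
from scipy.spatial.transform import Rotation as R
np.set_printoptions(precision=1,suppress=True)
def cam(n,st=None):
    c=r.calibration(n)
    if n!='wrist': E=c['extrinsics']
    else:
        T=np.eye(4);T[:3,:3]=R.from_quat(st['eef_rot']).as_matrix();T[:3,3]=st['ee_pos'];E=T@c['hand_eye']
    return c,E
def px2w(C,u,v,z):
    c,E=C
    d=E[:3,:3]@np.array([(u-c['cx'])/c['fx'],-(v-c['cy'])/c['fy'],-1.]);p=E[:3,3]
    return p+d*(z-p[2])/d[2]
def w2px(C,p):
    c,E=C
    q=E[:3,:3].T@(np.asarray(p,float)-E[:3,3])
    return np.array([c['cx']+c['fx']*q[0]/-q[2],c['cy']-c['fy']*q[1]/-q[2]])
def snap(n):
    st=r.read_state();im=r.get_image(n);return cam(n,st),im
def tri(obs):
    A=[];b=[]
    for C,u,v in obs:
        c,E=C;d=E[:3,:3]@np.array([(u-c['cx'])/c['fx'],-(v-c['cy'])/c['fy'],-1.]);d/=np.linalg.norm(d)
        P=np.eye(3)-np.outer(d,d);A.append(P);b.append(P@E[:3,3])
    return np.linalg.lstsq(np.vstack(A),np.hstack(b),rcond=None)[0]
E
python3 - <<'E'
from h import *
import pickle
S=cam('scene');D=cam('side');k=512/800
for nm,a,b,z in [('cartA top',(238,273),(290,264),72),('cartA bot',(240,304),(291,289),0),('cartB top',(287,295),(316,285),72),('cartB bot',(289,329),(317,314),0),('paddle',(416,307),(399,308),125),
 ('near right plate',(492,499),(403,467),8),('near left',(334,354),(341,338),8),('far right',(559,461),(475,455),8)]:
    print(nm,px2w(S,a[0]*k,a[1]*k,z),px2w(D,b[0]*k,b[1]*k,z),tri([(S,a[0]*k,a[1]*k),(D,b[0]*k,b[1]*k)]))
C,im=snap('wrist');cv2.imwrite('pics/w1.png',cv2.resize(im,(800,600),interpolation=cv2.INTER_CUBIC));pickle.dump(C,open('w1.pkl','wb'))
E
```

```text
cartA top [376.9 292.7  72. ] [372.4 283.6  72. ] [372.2 276.8  77.7]
cartA bot [374.5 301.7   0. ] [370.5 293.2   0. ] [370.6 288.4   5. ]
cartB top [422.1 162.3  72. ] [416.4 160.8  72. ] [414.2 140.9  83.3]
cartB bot [419.7 164.    0. ] [414.1 156.6   0. ] [413.6 147.5   8. ]
paddle [544.6 -72.8 125. ] [543.4 -74.1 125. ] [543.3 -74.8 125.9]
near right plate [ 473.  -362.1    8. ] [ 472.3 -363.9    8. ] [ 473.1 -362.1    7. ]
near left [448.8  36.    8. ] [446.6  30.6   8. ] [447.3  33.    8.3]
far right [ 592.9 -357.2    8. ] [ 591.6 -367.     8. ] [ 598.6 -353.    -2.4]
```

View pics/w1.png

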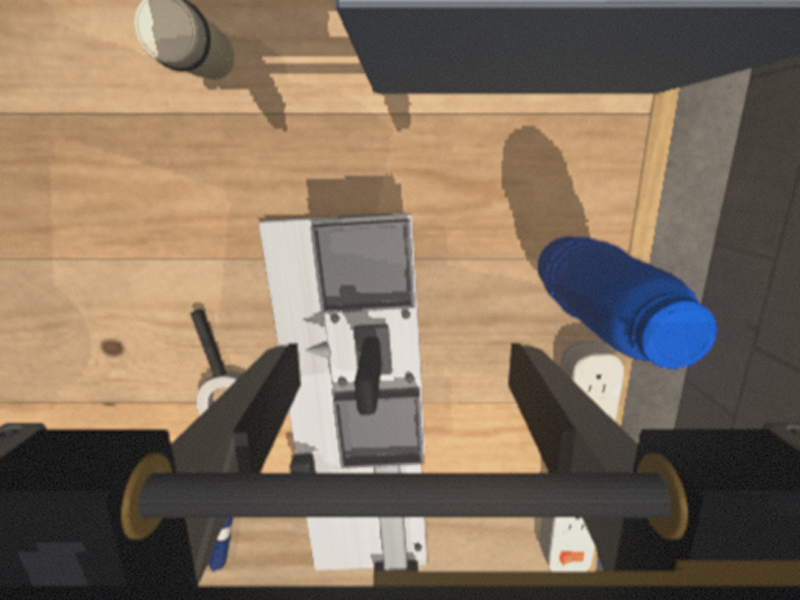

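The wrist view shows cartridge B's top at about (168,32), the left tray centred at (362,262), the carriage pointer tip at (306,349), the bottle at upper right, and the index block mostly hidden near (303,462).

Run:
```python
from h import *
import pickle
W=pickle.load(open('w1.pkl','rb'));S=cam('scene');D=cam('side');k=512/800
for nm,u,v,z in [('B top',168,32,72),('B ring low edge',190,70,60),('tip',306,349,38),('trayL rimTL',313,226,59),('trayL rimTR',409,219,59),('trayL rimBR',413,305,59),('trayL rimBL',325,312,59),('trayR TL',333,404,59),('trayR TR',419,394,59),('plateTL',261,222,8),('bottle top',680,328,175),('bottle base',567,252,0),('paddletop',368,388,125)]:
    print(nm,px2w(W,u*k,v*k,z))
print('bottle',px2w(S,476*k,325*k,0),px2w(D,470*k,334*k,0))
print('bowl',px2w(S,254*k,270*k,0),px2w(D,315*k,265*k,0))
print('index top',tri([(S,428*k,414*k),(D,379*k,393*k)]),px2w(S,428*k,414*k,46),px2w(D,379*k,393*k,46))
```

```text
B top [422.6 165.2  72. ]
B ring low edge [428.1 145.4  60. ]
tip [488. -73.  38.]
trayL rimTL [505.6  38.5  59. ]
trayL rimTR [578.7  43.7  59. ]
trayL rimBR [582.1 -25.   59. ]
trayL rimBL [510.9 -30.9  59. ]
trayR TL [ 513.2 -115.5   59. ]
trayR TR [ 587.7 -105.7   59. ]
plateTL [449.2  34.9   8. ]
bottle top [720.6   1.  175. ]
bottle base [723.9   6.4   0. ]
paddletop [550.3 -62.7 125. ]
bottle [720.2  -8.4   0. ] [721.4  -9.4   0. ]
bowl [450.8 428.6   0. ] [447.3 414.3   0. ]
index top [ 468.2 -222.5   48.9] [ 470.8 -218.7   46. ] [ 468.6 -219.9   46. ]
```

>>> jog_arm(commands=[[-25,15,12,0,0,0,1],[-30,20,15,0,0,0,1],[-30,20,15,0,0,0,1],[-30,20,15,0,0,0,1],[-30,20,15,0,0,0,1],[-20,15,8,0,0,0,1],[-5,0,0,0,0,0,1],[0,0,0,0,0,0,1],[0,0,0,0,0,0,1]])

```text
clock: 1.05
ee_pos: [405.3, 109.4, 293.8]
eef_rot: [0.707, 0.707, -0.0, -0.0]
wrist_force: [-0.8, -0.8, 0.4]
finger_gap: 1.0
finger_force: 0.0
```

Run:
```python
from h import *
import pickle
C,im=snap('wrist');cv2.imwrite('pics/w2.png',cv2.resize(im,(800,600),interpolation=cv2.INTER_CUBIC));pickle.dump(C,open('w2.pkl','wb'))
im=r.get_image('scene');cv2.imwrite('pics/s3.png',cv2.resize(im[170:320,190:390],(800,600),interpolation=cv2.INTER_CUBIC))
print(r.read_state()['ee_pos'],r.read_state()['eef_rot']*1000)
```

```text
[405.3 109.3 293.8] [707.5 706.7  -0.6  -0.5]
```

View pics/w2.png

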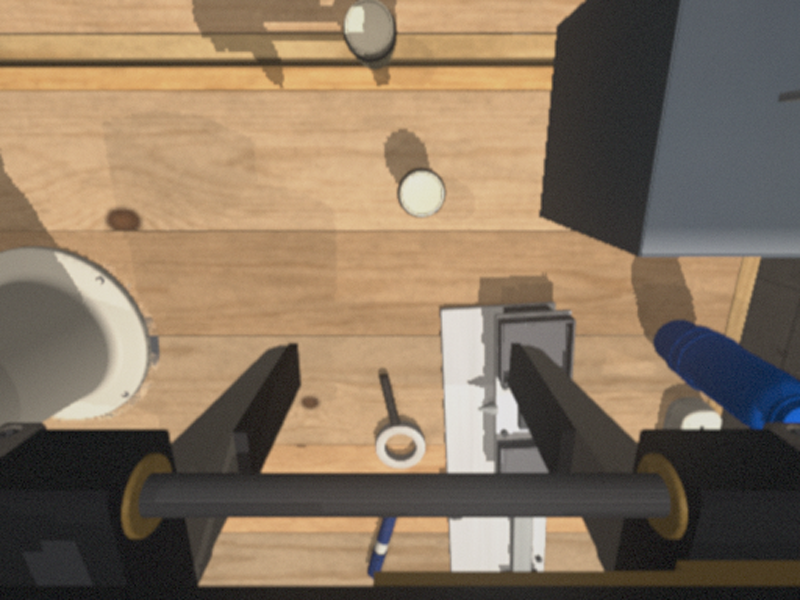

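View pics/s3.png

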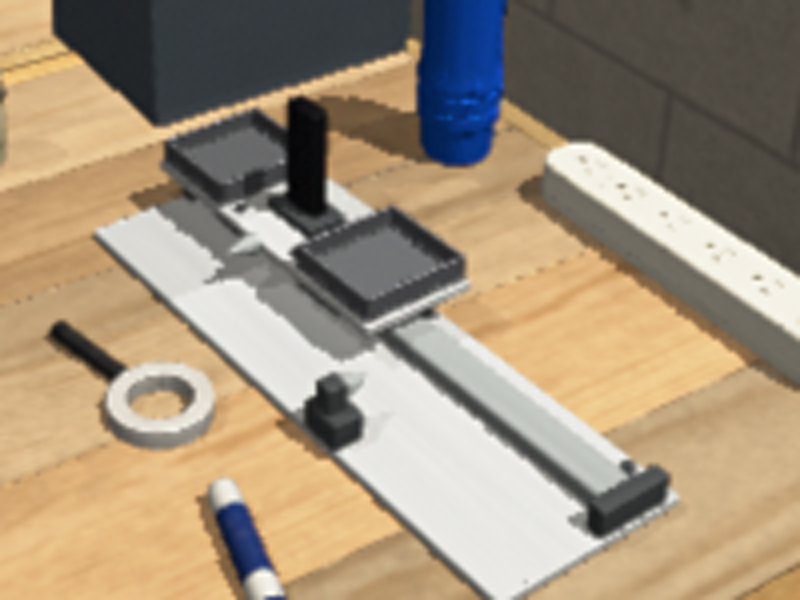

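The wrist view shows B's top at (421,192) and A's top at about (367,25). In the scene crop the index tip is at (362,378), the carriage tip at (232,243) and the paddle top centre at (307,106).

Run:
```python
from h import *
import pickle
W=pickle.load(open('w2.pkl','rb'));S=cam('scene');k=512/800
print('B',px2w(W,421*k,192*k,72),'A',px2w(W,367*k,25*k,72), 'A base',px2w(W,375*k,52*k,0))
for n,u,v,z in [('index',362,378,38),('ctip',232,243,38),('pad top',307,106,125),('trayL corners',166,150,59),('',247,113,59),('',236,198,59),('trayR',297,252,59),('',390,208,59),('',466,264,59),('',370,314,59)]:
    print(n,px2w(S,190+u/4,170+v/4,z))
for p in [('tip wrist',488,409,38),('plate TL',442,308,8),('trayL TL',498,317,59),('trayL TR',573,313,59)]:print(p[0],px2w(W,p[1]*k,p[2]*k,p[3]))
```

```text
B [421.1 168.6  72. ] A [376.2 299.8  72. ] A base [377.8 296.3   0. ]
index [ 489.6 -217.2   38. ]
ctip [494.9 -66.6  38. ]
pad top [545.6 -73.5 125. ]
trayL corners [497.4  22.4  59. ]
 [567.7  35.1  59. ]
 [507.2 -51.5  59. ]
trayR [ 508.1 -121.3   59. ]
 [ 582.7 -112.3   59. ]
 [ 586.2 -184.7   59. ]
 [ 510.4 -194.1   59. ]
tip wrist [501.2 -74.6  38. ]
plate TL [448.5  36.8   8. ]
trayL TL [500.7  44.6  59. ]
trayL TR [575.9  48.8  59. ]
```

>>> jog_arm(commands=[[5,14,-20,0,0,0,1],[5,20,-40,0,0,0,1],[4,15,-45,0,0,0,1],[2,7,-40,0,0,0,1],[0,0,-30,0,0,0,1],[0,0,-10,0,0,0,1],[0,0,0,0,0,0,1],[0,0,0,0,0,0,1]])

```text
clock: 1.95
ee_pos: [422.3, 165.8, 111.0]
eef_rot: [0.707, 0.707, 0.001, 0.001]
wrist_force: [0.6, -0.1, 0.8]
finger_gap: 1.002
finger_force: 0.0
```

Run:
```python
from h import *
import pickle
C,im=snap('wrist');pickle.dump(C,open('w3.pkl','wb'))
p=px2w
print(r.read_state()['ee_pos'])
for q in [(421,167,72),(421,167,0)]:
    u=w2px(C,q);print(u*800/512);cv2.drawMarker(im,tuple(int(x) for x in u),(0,0,255),0,8)
cv2.imwrite('pics/w3.png',cv2.resize(im,(800,600),interpolation=cv2.INTER_CUBIC))
```

```text
[422.7 165.9 111.5]
[400.  327.2]
[400.7 288.9]
```

View pics/w3.png

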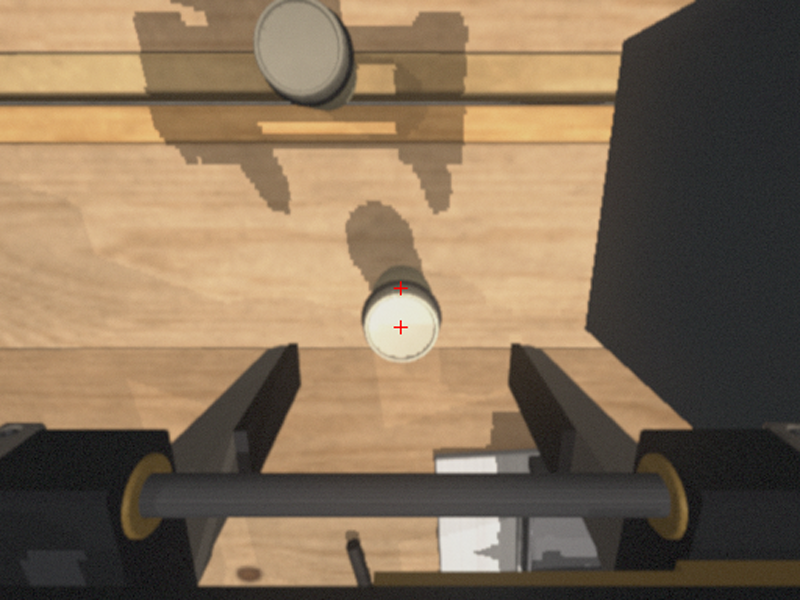

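B's top centre is at (402,324), right on the prediction at (400,327). A's top is at (303,50). Descend and grip.

>>> jog_arm(commands=[[0,1,-20,0,0,0,1],[0,0,-27,0,0,0,1],[0,0,-25,0,0,0,1],[0,0,-12,0,0,0,1],[0,0,-3,0,0,0,1],[0,0,0,0,0,0,1],[0,0,0,0,0,0,0.6],[0,0,0,0,0,0,0.3],[0,0,0,0,0,0,0.3],[0,0,0,0,0,0,0.3],[0,0,0,0,0,0,0.3],[0,0,0,0,0,0,0.3]])

```text
clock: 3.2
ee_pos: [421.0, 167.0, 22.6]
eef_rot: [0.707, 0.707, 0.0, 0.0]
wrist_force: [0.2, -0.1, -0.2]
finger_gap: 0.504
finger_force: 0.0
```

Run:
```python
from h import *
import pickle
W=pickle.load(open('w3.pkl','rb'));k=.64
print(px2w(W,303*k,50*k,72))
```

```text
[379.  297.3  72. ]
```

>>> jog_arm(commands=[[0,0,0,0,0,0,0],[0,0,0,0,0,0,0],[0,0,0,0,0,0,0],[0,0,0,0,0,0,0],[0,0,0,0,0,0,0]])

```text
clock: 3.7
ee_pos: [421.0, 167.0, 22.6]
eef_rot: [0.707, 0.707, -0.0, -0.0]
wrist_force: [0.6, -0.7, 0.5]
finger_gap: 0.437
finger_force: 30.0
```

>>> jog_arm(commands=[[0,0,10,0,0,0,0],[0,0,30,0,0,0,0],[0,0,40,0,0,0,0],[0,0,40,0,0,0,0],[0,0,30,0,0,0,0],[4,-10,10,0,0,0.3,0],[8,-20,0,0,0,0.3,0],[12,-30,0,0,0,0.4,0],[14,-35,0,0,0,0.4,0],[16,-40,0,0,0,0.4,0],[17,-40,0,0,0,0.4,0],[16,-40,0,0,0,0.4,0],[14,-35,0,0,0,0.4,0],[12,-30,0,0,0,0.3,0],[8,-20,0,0,0,0.4,0],[5,-10,0,0,0,0,0],[2.5,-6,0,0,0,0,0],[0,0,0,0,0,0,0],[0,0,0,0,0,0,0]])

```text
clock: 5.6
ee_pos: [549.1, -148.1, 182.3]
eef_rot: [0.684, 0.73, -0.0, -0.0]
wrist_force: [-0.3, 0.5, 0.6]
finger_gap: 0.435
finger_force: 30.0
```

Run:
```python
from h import *
im=r.get_image('scene');im2=r.get_image('side')
o=np.hstack([cv2.resize(im[150:350,190:390],(400,600)),cv2.resize(im2[150:350,180:380],(400,600))])
a=cv2.resize(im[120:320,200:400],(400,400),interpolation=cv2.INTER_CUBIC);C,w=snap('wrist');b=cv2.resize(w,(400,300))
o=np.zeros((600,800,3),np.uint8);o[:400,:400]=a;o[:400,400:]=cv2.resize(im2[120:320,180:380],(400,400),interpolation=cv2.INTER_CUBIC);o[400:,:400]=w[150:283,:][:, :][:, :].repeat(1,0)[:133][:, :400].repeat(2,0)[:200]
o[300:,400:]=b if False else o[300:,400:]
cv2.imwrite('pics/w4.png',np.vstack([o[:400,:]]))
cv2.imwrite('pics/w4w.png',w)
import pickle;pickle.dump(C,open('w4.pkl','wb'))
print(r.read_state()['ee_pos'])
```

```text
[ 549.3 -148.1  182.7]
```

View pics/w4w.png

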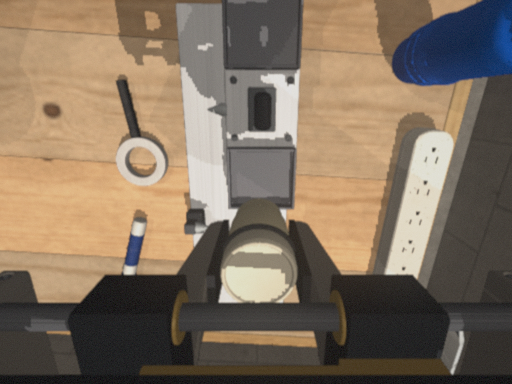

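The wrist view (native size) shows the right tray rim from about (228,148) to (295,207), the left tray above it, the index tip near (205,229) and the cartridge held between the fingers.

Run:
```python
from h import *
import pickle
C=pickle.load(open('w4.pkl','rb'));S=cam('scene');D=cam('side')
for n,u,v,z in [('R',228,147,59),('',295,147,59),('',294,208,59),('',228,208,59),('L',300,68,59),('',226,68,59),('ctip',209,109,38),('index',206,229,38),('padbase',262,110,42)]:print(n,px2w(C,u,v,z))
for q in [(549.5,-148,59),(544.5,-73,125),(540,2,59)]:print(w2px(C,q))
```

```text
R [ 514.4 -110.1   59. ]
 [ 586.6 -105.4   59. ]
 [ 592.8 -175.6   59. ]
 [ 516.7 -180.5   59. ]
L [583.4 -27.   59. ]
 [509.9 -31.7  59. ]
ctip [489.9 -72.6  38. ]
index [ 487.8 -219.1   38. ]
padbase [548.6 -69.8  42. ]
[258.2 182.7]
[257.9 115.8]
[258.4  32.1]
```

View pics/w4.png

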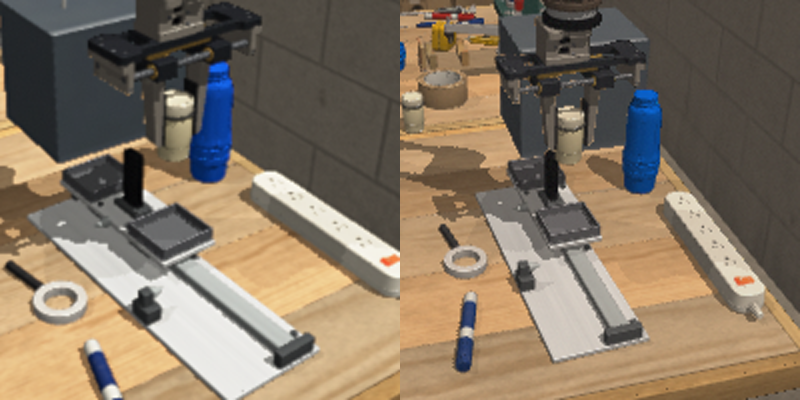

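>>> jog_arm(commands=[[0.5,0,-10,0,0,0,0],[0.5,0,-25,0,0,0,0],[0,0,-30,0,0,0,0],[0,0,-25,0,0,0,0],[0,0,-12,0,0,0,0],[0,0,-7,0,0,0,0],[0,0,-3,0,0,0,0],[0,0,-1.5,0,0,0,0],[0,0,-1,0,0,0,0],[0,0,0,0,0,0,0],[0,0,0,0,0,0,0]])

```text
clock: 6.85
ee_pos: [550.9, -149.2, 68.7]
eef_rot: [0.684, 0.73, 0.0, 0.001]
wrist_force: [0.6, 0.1, 0.4]
finger_gap: 0.438
finger_force: 30.0
```

>>> jog_arm(commands=[[0,0,-0.6,0,0,0,0],[0,0,-0.4,0,0,0,0],[0,0,0,0,0,0,0.46],[0,0,0,0,0,0,0.5],[0,0,0,0,0,0,0.6],[0,0,0,0,0,0,0.8],[0,0,0,0,0,0,1],[0,0,0,0,0,0,1],[0,0,0,0,0,0,1],[0,0,0,0,0,0,1],[0,0,0,0,0,0,1],[0,0,0,0,0,0,1]])

```text
clock: 8.05
ee_pos: [550.5, -149.0, 67.1]
eef_rot: [0.684, 0.73, 0.0, -0.0]
wrist_force: [-0.8, 0.4, -0.3]
finger_gap: 0.997
finger_force: 0.0
```

>>> jog_arm(commands=[[0,0,10,0,0,0,1],[0,0,25,0,0,0,1],[0,0,35,0,0,0,1],[0,0,35,0,0,0,1],[0,0,30,0,0,0,1],[0,0,15,0,0,0,1],[-6,15,0,0,0,-0.3,1],[-11.5,30,0,0,0,-0.4,1],[-15.5,40,0,0,0,-0.4,1],[-17.5,45,0,0,0,-0.4,1],[-17.5,45,0,0,0,-0.4,1],[-17.5,45,0,0,0,-0.4,1],[-17.5,45,0,0,0,-0.4,1],[-17.5,45,0,0,0,-0.4,1],[-16,42,0,0,0,-0.4,1],[-13.5,35,0,0,0,-0.2,1],[-11.5,30,0,0,0,0,1],[-7.5,20,-10,0,0,0,1],[-4,10,-30,0,0,0,1],[0,0,-35,0,0,0,1]])

```text
clock: 10.05
ee_pos: [375.4, 299.5, 140.3]
eef_rot: [0.706, 0.708, -0.0, -0.0]
wrist_force: [-0.2, 0.3, -0.1]
finger_gap: 1.0
finger_force: 0.0
```

>>> jog_arm(commands=[[0,0,-22,0,0,0,1],[0,0,-10,0,0,0,1],[0,0,0,0,0,0,1],[0,0,0,0,0,0,1]])

```text
clock: 10.45
ee_pos: [377.4, 298.2, 110.5]
eef_rot: [0.707, 0.707, 0.0, 0.0]
wrist_force: [-0.1, 0.2, 0.3]
finger_gap: 1.004
finger_force: 0.0
```

Run:
```python
from h import *
C,im=snap('wrist')
print(r.read_state()['ee_pos'])
u=w2px(C,(378,298,72));print(u);cv2.drawMarker(im,tuple(int(x) for x in u),(0,0,255),0,8)
s=r.get_image('scene')
o=np.zeros((600,800,3),np.uint8);o[:384,:512]=im
o[:400,512:]=cv2.resize(s[170:370,230:374],(288,400),interpolation=cv2.INTER_CUBIC)
cv2.imwrite('pics/w5.png',o[:400])
```

```text
[378.1 298.4 111.2]
[258.4 211.1]
```

View pics/w5.png

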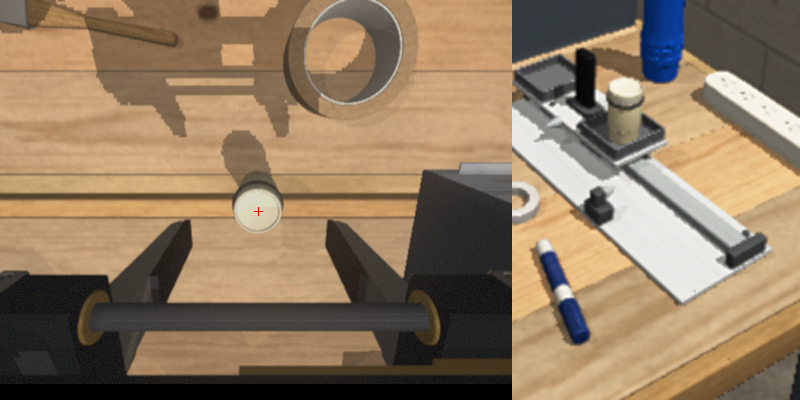

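Cartridge B stands upright in the right tray. A's top is at (258,211), matching the prediction. Grip A.

>>> jog_arm(commands=[[0,0,-20,0,0,0,1],[0,0,-27,0,0,0,1],[0,0,-25,0,0,0,1],[0,0,-12,0,0,0,1],[0,0,-3.5,0,0,0,1],[0,0,0,0,0,0,1],[0,0,0,0,0,0,0.6],[0,0,0,0,0,0,0.3],[0,0,0,0,0,0,0.3],[0,0,0,0,0,0,0.3],[0,0,0,0,0,0,0.3],[0,0,0,0,0,0,0.3],[0,0,0,0,0,0,0],[0,0,0,0,0,0,0],[0,0,0,0,0,0,0],[0,0,0,0,0,0,0]])

```text
clock: 12.15
ee_pos: [377.5, 298.0, 22.6]
eef_rot: [0.707, 0.707, -0.0, -0.0]
wrist_force: [-0.1, -0.5, 0.9]
finger_gap: 0.436
finger_force: 30.0
```

>>> jog_arm(commands=[[0,0,10,0,0,0,0],[0,0,30,0,0,0,0],[0,0,40,0,0,0,0],[0,0,40,0,0,0,0],[0,0,30,0,0,0,0],[5.5,-10,10,0,0,0.3,0],[11,-20,0,0,0,0.3,0],[16.5,-30,0,0,0,0.4,0],[20,-36,0,0,0,0.4,0],[22,-40,0,0,0,0.4,0],[22,-40,0,0,0,0.4,0],[20,-36,0,0,0,0.4,0],[16.5,-30,0,0,0,0.4,0],[14,-25,0,0,0,0.3,0],[9,-16,0,0,0,0.4,0],[5,-9,0,0,0,0,0],[2,-4,0,0,0,0,0],[0,0,0,0,0,0,0],[0,0,-10,0,0,0,0],[0,0,-25,0,0,0,0]])

```text
clock: 14.15
ee_pos: [542.4, 2.5, 149.0]
eef_rot: [0.683, 0.73, 0.001, 0.002]
wrist_force: [0.4, -0.2, -0.8]
finger_gap: 0.439
finger_force: 30.0
```

>>> jog_arm(commands=[[0,0,-30,0,0,0,0],[0,0,-25,0,0,0,0],[0,0,-12,0,0,0,0],[0,0,-6,0,0,0,0],[0,0,-3,0,0,0,0],[0,0,-1.5,0,0,0,0],[0,0,-1,0,0,0,0],[0,0,-1,0,0,0,0],[0,0,-1,0,0,0,0],[0,0,0,0,0,0,0],[0,0,0,0,0,0,0]])

```text
clock: 15.25
ee_pos: [541.4, 1.9, 67.6]
eef_rot: [0.684, 0.73, 0.0, 0.0]
wrist_force: [0.1, -0.5, 2.3]
finger_gap: 0.436
finger_force: 30.0
```

>>> jog_arm(commands=[[0,0,0,0,0,0,0.46],[0,0,0,0,0,0,0.5],[0,0,0,0,0,0,0.6],[0,0,0,0,0,0,0.8],[0,0,0,0,0,0,1],[0,0,0,0,0,0,1],[0,0,0,0,0,0,1],[0,0,0,0,0,0,1],[0,0,0,0,0,0,1],[0,0,10,0,0,0,1],[0,0,25,0,0,0,1],[0,0,35,0,0,0,1],[0,0,30,0,0,0,1],[0,0,13,0,0,0,1],[0,-10,0,0,0,0,1],[1,-20,0,0,0,0,1],[1,-20,0,0,0,0,1],[1,-15,0,0,0,0,1],[1,-10,0,0,0,0,1],[0,0,0,0,0,0,1]])

```text
clock: 17.25
ee_pos: [544.6, -74.1, 179.2]
eef_rot: [0.685, 0.729, -0.0, -0.001]
wrist_force: [-0.3, 0.5, -0.0]
finger_gap: 0.998
finger_force: 0.0
```

Run:
```python
from h import *
r.get_image('side')
C,im=snap('wrist')
print(r.read_state()['ee_pos'],R.from_quat(r.read_state()['eef_rot']).as_euler('xyz',degrees=True))
for q in [(545,-73,125),(491,-72,38),(488.5,-218.5,38)]:
  u=w2px(C,q);print(u);cv2.drawMarker(im,tuple(int(x) for x in u),(0,0,255),0,8)
import pickle;pickle.dump(C,open('w6.pkl','wb'))
s=r.get_image('scene')
o=np.zeros((400,800,3),np.uint8);o[:384,:512]=im
o[:400,512:]=cv2.resize(s[170:370,210:354],(288,400),interpolation=cv2.INTER_CUBIC)
cv2.imwrite('pics/w6.png',o[:400])
```

```text
[544.7 -72.8 179.6] [-180.    -0.    93.7]
[258.2 203.9]
[212.7 174.9]
[209.3 280.9]
```

View pics/w6.png

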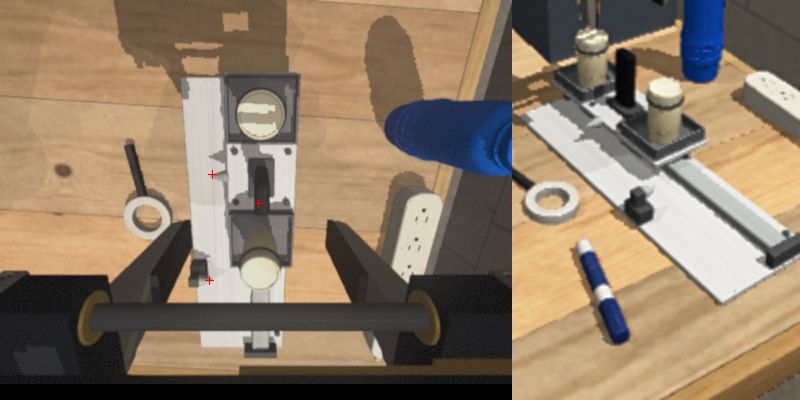

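Both cartridges stand upright in their trays, and the paddle at (262,205) lies between the open fingers. Descend and grip it.

>>> jog_arm(commands=[[0,0,-10,0,0,0,1],[0,0,-20,0,0,0,1],[0,0,-25,0,0,0,1],[0,0,-20,0,0,0,1],[0,0,-11,0,0,0,1],[0,0,-5,0,0,0,1],[0,0,0,0,0,0,1],[0,0,0,0,0,0,0.7],[0,0,0,0,0,0,0.5],[0,0,0,0,0,0,0.4],[0,0,0,0,0,0,0.3],[0,0,0,0,0,0,0.25],[0,0,0,0,0,0,0.2],[0,0,0,0,0,0,0.2],[0,0,0,0,0,0,0.2],[0,0,0,0,0,0,0.2]])

```text
clock: 19.0
ee_pos: [545.0, -73.0, 89.1]
eef_rot: [0.684, 0.73, 0.0, -0.0]
wrist_force: [-0.4, -0.0, 0.3]
finger_gap: 0.238
finger_force: 0.0
```

>>> jog_arm(commands=[[0,0,0,0,0,0,0.18],[0,0,0,0,0,0,0.16],[0,0,0,0,0,0,0.14],[0,0,0,0,0,0,0.1],[0,0,0,0,0,0,0.05],[0,0,0,0,0,0,0],[0,0,0,0,0,0,0],[0,0,0,0,0,0,0],[0,0,0,0,0,0,0]])

```text
clock: 19.9
ee_pos: [547.5, -72.9, 89.2]
eef_rot: [0.684, 0.729, 0.002, 0.002]
wrist_force: [12.1, 1.2, -9.0]
finger_gap: 0.15
finger_force: 30.0
```

>>> jog_arm(commands=[[1,0,0,0,0,0,0],[1,0,0,0,0,0,0],[1,0,0,0,0,0,0],[0.03,-0.4,0,0,0,0,0],[0.05,-0.8,0,0,0,0,0],[0.08,-1.2,0,0,0,0,0],[0.1,-1.6,0,0,0,0,0],[0.13,-2,0,0,0,0,0],[0.16,-2.5,0,0,0,0,0],[0.19,-3,0,0,0,0,0],[0.19,-3,0,0,0,0,0],[0.19,-3,0,0,0,0,0],[0.19,-3,0,0,0,0,0],[0.19,-3,0,0,0,0,0],[0.19,-3,0,0,0,0,0],[0.19,-3,0,0,0,0,0],[0.19,-3,0,0,0,0,0],[0.19,-3,0,0,0,0,0],[0.19,-3,0,0,0,0,0],[0.19,-3,0,0,0,0,0]])

```text
clock: 21.9
ee_pos: [550.1, -114.7, 89.2]
eef_rot: [0.684, 0.73, -0.0, -0.001]
wrist_force: [-5.2, 2.4, 5.0]
finger_gap: 0.151
finger_force: 30.0
```

>>> jog_arm(commands=[[0.1,-3,0,0,0,0,0],[0.1,-3,0,0,0,0,0],[0.1,-3,0,0,0,0,0],[0.1,-3,0,0,0,0,0],[0.19,-3,0,0,0,0,0],[0.19,-3,0,0,0,0,0],[0.19,-3,0,0,0,0,0],[0.19,-3,0,0,0,0,0],[0.19,-3,0,0,0,0,0],[0.19,-3,0,0,0,0,0],[0.19,-3,0,0,0,0,0],[0.19,-3,0,0,0,0,0],[0.19,-3,0,0,0,0,0],[0.19,-3,0,0,0,0,0],[0.19,-3,0,0,0,0,0],[0.19,-3,0,0,0,0,0],[0.19,-3,0,0,0,0,0],[0.19,-3,0,0,0,0,0],[0.19,-3,0,0,0,0,0],[0.19,-3,0,0,0,0,0]])

```text
clock: 23.9
ee_pos: [553.8, -174.8, 89.2]
eef_rot: [0.684, 0.73, -0.0, -0.0]
wrist_force: [-4.3, 2.1, 5.7]
finger_gap: 0.153
finger_force: 30.0
```

>>> jog_arm(commands=[[0.19,-3,0,0,0,0,0],[0.19,-3,0,0,0,0,0],[0.19,-3,0,0,0,0,0],[0.19,-3,0,0,0,0,0],[0.19,-3,0,0,0,0,0],[0.19,-3,0,0,0,0,0],[0.19,-3,0,0,0,0,0],[0.16,-2.5,0,0,0,0,0],[0.13,-2,0,0,0,0,0],[0.1,-1.5,0,0,0,0,0],[0.06,-1,0,0,0,0,0],[0.04,-0.6,0,0,0,0,0],[0.02,-0.3,0,0,0,0,0],[0,0,0,0,0,0,0],[0,0,0,0,0,0,0],[0,0,0,0,0,0,0]])

```text
clock: 25.5
ee_pos: [555.6, -203.9, 89.2]
eef_rot: [0.684, 0.73, -0.0, -0.0]
wrist_force: [-4.4, 1.3, 5.5]
finger_gap: 0.148
finger_force: 30.0
```

Run:
```python
from h import *
import pickle
C,im=snap('wrist');st=r.read_state()
pickle.dump((C,im,r.get_image('scene'),r.get_image('side')),open('w7.pkl','wb'))
print(st['ee_pos'],st['wrist_force'])
g=cv2.cvtColor(im,cv2.COLOR_BGR2GRAY)
u=w2px(C,(488.5,-218.5,38));print(u)
y0,x0=int(u[1])-22,int(u[0])-30
print(x0,y0)
for y in range(y0,y0+44):print(y,''.join('%3d'%(v//3) for v in g[y,x0:x0+46]))
```

```text
[ 555.6 -203.9   89.2] [-4.9  1.2  4. ]
[180.7 216.4]
150 194
194  64 60 44 31 22 18 18 19 18 18 19 18 19 19 20 19 19 19 20 19 20 21 21 19 18 17 16 15 18 29 52 68 70 69 69 69 70 69 70 71 72 73 73 73 74 74
195  62 53 33 22 19 21 19 20 21 21 20 21 20 21 21 20 20 21 22 20 21 23 25 23 21 17 16 16 16 29 50 68 70 68 68 69 69 69 70 70 71 73 73 73 74 75
196  62 50 30 20 21 22 20 20 21 21 22 22 22 22 22 22 21 21 23 22 23 28 27 25 21 18 16 16 17 26 48 68 71 69 69 70 70 69 70 71 71 72 73 73 74 75
197  62 51 30 21 21 21 21 22 22 23 23 22 22 22 23 22 22 23 22 23 25 28 26 22 20 18 16 16 18 24 46 67 70 69 68 69 70 70 70 71 71 73 73 73 74 75
198  63 56 34 21 21 22 22 22 24 22 23 22 22 23 22 22 23 23 24 21 22 26 23 21 19 18 17 16 16 23 45 67 70 69 69 69 70 70 69 71 72 73 73 72 73 72
199  65 59 35 21 20 22 22 22 21 22 22 22 22 23 23 23 23 24 22 23 23 22 22 21 18 18 16 17 18 23 44 67 71 69 69 69 69 69 69 71 72 72 69 63 61 57
200  64 60 38 22 21 23 22 22 22 21 23 22 22 22 23 23 22 24 23 23 22 22 23 21 19 17 17 18 17 20 43 66 71 69 68 69 69 70 70 69 68 62 54 49 46 41
201  64 58 40 23 21 21 22 21 22 21 23
[... 4553 characters left out ...]
64 63 63 63 63 63 64 66 65 65 65 63 60 67 73 74 74 74 74 75 74 74 73 74 73 73 74 74 74 73 74 74 74 73 73 74 74 74 74 75 74 74 73
234  62 61 63 63 62 62 62 62 63 63 63 64 64 64 64 63 67 72 74 73 74 74 74 74 74 73 74 73 73 74 74 74 74 74 74 74 73 73 74 74 74 74 75 75 74 74
235  60 60 61 61 62 61 61 61 61 61 61 62 62 63 62 64 67 73 74 74 74 74 74 75 74 74 74 73 73 74 74 74 73 74 75 74 73 73 73 74 74 75 75 75 74 74
236  60 60 61 61 61 61 60 61 60 60 61 60 62 61 61 63 66 73 74 74 74 74 75 74 74 74 74 74 73 74 74 75 73 74 74 74 74 73 73 74 74 74 75 75 75 74
237  62 62 63 62 62 62 63 62 62 61 62 62 63 63 63 63 66 73 73 74 73 74 74 74 74 74 74 74 73 74 74 74 74 73 74 74 74 73 73 74 74 74 75 75 74 73
```

Run:
```python
from h import *
import pickle
C,im,s,d=pickle.load(open('w7.pkl','rb'))
a=px2w(C,187.8,202.3,38);b=px2w(C,185.3,214.3,38);y=np.array([-.064,.998]);x=np.array([.998,.064])
print(a,b,(b-a)[:2]@x,(b-a)[:2]@y, px2w(C,185.3,215.3,38)-b)
g=cv2.cvtColor(im,cv2.COLOR_BGR2GRAY)
for yy in range(190,218):print(yy,''.join('%3d'%(v//3) for v in g[yy,186:218]))
```

```text
[ 494.9 -204.8   38. ] [ 492.6 -216.2   38. ] -3.0542506190138266 -11.206357266746634 [-0. -1.  0.]
190  72 72 74 74 73 73 73 73 74 74 75 75 75 74 75 74 74 74 74 76 75 75 74 73 71 58 67 75 76 77 76 77
191  69 71 73 74 73 73 73 73 74 74 75 75 75 75 74 75 74 74 74 75 75 75 74 74 71 58 67 75 76 76 76 76
192  70 70 72 73 74 73 73 73 74 75 75 75 75 75 75 75 74 74 74 75 76 75 74 75 69 57 66 75 76 76 76 76
193  70 69 71 72 73 73 72 73 74 75 75 75 75 75 75 74 74 74 75 76 76 74 73 73 67 54 65 76 76 76 77 77
194  70 69 70 71 72 73 73 73 74 74 75 75 75 75 75 75 74 74 74 74 73 66 59 57 54 47 64 75 76 76 76 76
195  69 69 70 70 71 73 73 73 74 75 76 75 76 75 75 75 73 70 65 63 57 47 40 39 37 43 66 75 76 76 76 76
196  70 69 70 71 71 72 73 73 74 75 75 76 75 74 74 69 62 56 48 44 39 34 32 32 33 41 62 74 76 77 76 76
197  70 70 70 71 71 73 73 73 74 75 75 74 73 65 57 52 45 39 36 36 36 36 36 35 35 40 55 70 76 77 76 76
198  70 70 69 71 72 73 73 72 73 72 67 64 57 47 40 39 37 37 37 38 41 40 40 39 39 40 48 62 75 77 76 77
199  69 69 69 71 72 72 69 63 61 57 50 46 42 38 39 40 40 42 43 43 45 44 45 44 44 43 46 59 74
[... 1127 characters left out ...]
9 70 70 70 71 71 69 69 70 71 72 72 72 72 72 71 72 71 70 70 71 73 67 53 48 49 52 65 74 76 76 76
212  69 70 69 70 71 71 70 69 70 70 71 72 72 72 72 72 73 72 70 72 75 75 73 54 47 46 50 66 75 76 76 76
213  68 69 69 70 71 70 70 69 70 71 71 72 72 72 72 73 74 73 72 73 75 76 74 55 47 46 49 66 75 76 76 76
214  67 70 70 70 70 71 70 69 70 70 71 72 72 72 73 75 75 74 73 74 75 76 72 55 47 45 48 65 75 76 77 76
215  68 70 70 70 71 71 70 70 70 71 72 73 73 73 75 75 75 74 74 75 75 76 73 56 48 46 49 65 75 76 76 76
216  69 70 69 69 70 71 70 70 70 71 73 74 74 74 75 75 75 74 74 74 75 76 72 56 47 46 50 64 75 75 76 76
217  69 69 70 69 71 71 69 70 70 72 74 76 76 75 75 75 75 75 74 74 75 76 73 58 48 46 50 64 74 76 76 76
```

>>> jog_arm(commands=[[0.02,-0.3,0,0,0,0,0],[0.04,-0.6,0,0,0,0,0],[0.06,-0.9,0,0,0,0,0],[0.08,-1.2,0,0,0,0,0],[0.1,-1.5,0,0,0,0,0],[0.1,-1.5,0,0,0,0,0],[0.1,-1.5,0,0,0,0,0],[0.08,-1.2,0,0,0,0,0],[0.06,-0.9,0,0,0,0,0],[0.04,-0.6,0,0,0,0,0],[0.02,-0.4,0,0,0,0,0],[0.02,-0.3,0,0,0,0,0],[0,0,0,0,0,0,0],[0,0,0,0,0,0,0],[0,0,0,0,0,0,0],[0,0,0,0,0,0,0]])

```text
clock: 27.25
ee_pos: [556.3, -214.8, 89.2]
eef_rot: [0.684, 0.73, -0.0, -0.0]
wrist_force: [-4.4, 0.8, 4.2]
finger_gap: 0.148
finger_force: 30.0
```

Run:
```python
from h import *
import pickle
C,im=snap('wrist');st=r.read_state()
pickle.dump((C,im),open('w8.pkl','wb'))
print(st['ee_pos'],st['wrist_force'])
g=cv2.cvtColor(im,cv2.COLOR_BGR2GRAY)
u=w2px(C,(492.6,-216.2,38));print(u)
y0,x0=int(u[1])-14,int(u[0])-26
print(x0)
for y in range(y0,y0+28):print(y,''.join('%3d'%(v//3) for v in g[y,x0:x0+56]))
```

```text
[ 556.3 -214.7   89.2] [-6.1  1.4  5.2]
[184.4 202.6]
158
188  22 22 21 22 22 22 22 23 22 22 22 22 21 20 19 19 17 17 15 16 20 42 67 71 69 69 69 69 70 70 71 71 73 73 73 73 74 75 75 75 76 75 75 74 74 74 75 75 75 75 74 74 71 59 68 75
189  22 23 22 22 21 23 23 23 22 22 22 23 22 22 19 21 19 16 16 17 20 41 66 71 69 68 69 70 70 69 71 71 72 73 73 73 74 75 75 75 75 75 75 74 74 74 75 75 75 75 74 74 70 58 67 75
190  21 21 21 22 22 21 22 23 21 23 22 22 22 23 21 19 18 18 17 18 20 38 62 70 71 68 69 69 70 69 70 71 71 72 73 74 75 75 75 75 75 75 75 75 74 74 74 76 76 75 74 72 68 57 68 75
191  19 19 18 18 18 19 18 19 21 21 22 23 22 21 21 19 18 17 17 18 19 36 59 70 70 69 68 70 70 69 70 70 71 72 73 73 73 74 76 75 75 75 75 75 74 74 75 75 76 75 73 64 58 54 67 75
192  15 14 14 16 15 16 17 15 18 20 22 22 22 22 21 20 18 17 16 17 20 34 57 69 70 69 68 70 70 70 70 71 71 71 71 71 72 74 74 74 73 73 75 75 74 74 75 75 75 75 72 58 49 51 67 75
193  15 15 15 15 15 15 15 16 16 18 21 21 21 22 22 20 18 18 17 18 19 32 54 68 71 68 68 70 70 69 70 70 70 70 69 69 71 72 72 73 72 73 74 75 74 74 74 76 75 75 71 61 48 48 65 74
194 
[... 3101 characters left out ...]
48 51 64
212  41 40 40 39 37 38 41 44 45 44 45 44 45 45 45 45 48 51 63 73 75 74 74 73 74 75 74 73 73 73 74 74 75 74 74 73 74 74 75 76 75 75 75 75 75 75 74 75 76 76 73 58 48 47 49 67
213  54 54 55 54 52 51 56 62 64 64 64 65 65 65 65 65 66 67 72 74 74 74 73 73 74 74 74 73 74 73 75 74 74 74 74 74 74 74 75 76 75 75 75 76 75 74 74 74 76 76 75 66 52 45 48 66
214  62 62 63 61 60 58 65 72 74 73 73 73 74 74 73 73 73 73 73 74 74 74 74 73 74 74 73 73 73 73 74 74 74 74 74 73 74 74 75 76 75 75 75 75 76 74 74 75 75 76 76 71 54 45 47 65
215  63 63 63 64 62 60 66 73 74 74 74 74 74 74 74 73 75 73 73 74 75 74 74 73 74 75 74 73 73 74 73 74 74 74 75 74 74 74 75 75 76 75 75 75 76 75 74 74 75 76 76 72 54 45 49 65
```

The tips now face each other: carriage tip at row 201.8, index tip at row 202, about 2.7 px apart across. Ease off the side load, release and retreat.

>>> jog_arm(commands=[[-0.5,0,0,0,0,0,0],[-0.5,0,0,0,0,0,0],[0,0,0,0,0,0,0],[0,0,0,0,0,0,0.17],[0,0,0,0,0,0,0.2],[0,0,0,0,0,0,0.3],[0,0,0,0,0,0,0.45],[0,0,0,0,0,0,0.6],[0,0,0,0,0,0,0.6],[0,0,0,0,0,0,0.6],[0,0,0,0,0,0,0.6],[0,0,2,0,0,0,0.6],[0,0,8,0,0,0,0.6],[0,0,20,0,0,0,0.6],[0,0,25,0,0,0,0.6],[0,0,25,0,0,0,0.6],[0,0,12,0,0,0,0.6],[0,0,3,0,0,0,0.6],[0,0,0,0,0,0,0.6],[0,0,0,0,0,0,0.6]])

```text
clock: 29.3
ee_pos: [554.9, -213.9, 182.6]
eef_rot: [0.684, 0.73, -0.0, -0.001]
wrist_force: [0.3, 0.2, 0.1]
finger_gap: 0.603
finger_force: 0.0
```

Run:
```python
from h import *
C,im=snap('wrist');st=r.read_state()
print(st['ee_pos'],st['wrist_force'],st['finger_gap'])
g=cv2.cvtColor(im,cv2.COLOR_BGR2GRAY)
u=w2px(C,(494,-216.2,38));print(u)
y0,x0=int(u[1])-13,int(u[0])-20
print(x0)
for y in range(y0,y0+26):print(y,''.join('%3d'%(v//3) for v in g[y,x0:x0+42]))
# cartridge check: cream blobs, scene + side
for n in('scene','side'):
    s=r.get_image(n);Cn=cam(n);h=cv2.cvtColor(s,cv2.COLOR_BGR2HSV)
    for cx,cy in [(550.5+8.9,-149-140.5),(541+9,2-141)]:
        a=w2px(Cn,(cx,cy,45));b=w2px(Cn,(cx,cy,117));print(n,'pred bottom/top',a,b)
        x=int(a[0]);t=int(b[1])-6;q=s[t:int(a[1])+4,x-14:x+15].astype(int)
        print([''.join('#' if (p[2]>110 and p[2]-p[0]>15) else '.' for p in row) for row in q][::3])
```

```text
[ 554.9 -213.9  182.5] [0.2 0.4 0.6] 0.6005775670285375
[207.2 176.8]
187
163  20 21 20 19 21 20 21 22 24 23 21 17 18 35 57 67 67 68 68 69 71 71 72 72 73 74 74 73 74 74 72 66 65 65 66 64 60 50 50 63 73 74
164  21 21 22 22 21 21 22 23 26 25 22 17 17 33 55 66 68 67 68 68 69 71 71 72 73 74 74 74 73 74 73 72 73 73 73 72 68 52 50 62 73 74
165  23 21 21 22 22 22 22 23 24 25 21 17 19 31 52 66 67 67 68 68 69 69 71 72 73 74 74 74 74 74 73 73 73 74 74 73 70 52 49 62 73 75
166  22 22 23 22 22 22 22 22 22 22 19 17 16 28 50 65 67 67 68 68 69 70 71 72 72 73 74 74 74 73 73 73 73 74 74 73 68 52 48 61 73 74
167  22 22 21 21 23 21 22 23 20 21 20 18 17 27 49 65 68 67 68 68 68 69 71 72 73 74 74 74 74 73 73 73 74 74 74 73 70 55 50 59 73 75
168  19 20 20 21 19 21 22 21 23 21 20 18 17 28 49 66 68 67 68 68 68 70 72 72 73 74 74 74 74 74 73 72 73 74 74 74 71 63 52 58 72 75
169  18 18 16 18 18 19 20 22 23 20 19 18 18 28 49 66 67 67 67 68 69 69 72 72 73 73 74 74 74 74 73 73 74 75 74 73 71 66 52 57 72 74
170  14 16 16 17 20 21 22 23 22 20 18 20 17 25 47 66 68 67 68 68 68 69 70 71 72 73 74 74 74 74 73 73 74 74 72
[... 3432 characters left out ...]
#####################', '........#####################', '..........###################', '...........###########..#####', '.........#..........###..####', '.........##############....##', '.........#############.......', '...........###########.......', '............#########........']
side pred bottom/top [263.  231.1] [263.5 210.2]
['##########......#############', '....########.#..#############', '....#########################', '....#....####################', '..........########....#######', '........................#####', '..........#########........##', '..........########..........#', '..........##########........#', '...........########..........', '.............................']
```

Tips are aligned to about 0.5 mm after release, and both cartridges show as upright, with rings near the top and bodies vertical. Handing in.

```bash
python3 -c "
from rig import r
print(r.close_job())"
```

```text
the job is handed in; nothing more can be done
None
```

The job is handed in at about 29.5 s of the 69 s allowed: both cartridges stand upright, one in each tray, the carriage is slid to the mark with the two tips within about 0.5 mm by the wrist camera, and the gripper is clear of everything.

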